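Put the TIG torch parts away in the parts tray

ROBOT

A 6-joint arm with a two-finger parallel gripper is mounted at the origin on the work surface. World frame = base frame: x ahead of the robot, y to its left, z up, the work surface at z = 0. Lengths are in m, angles in rad, forces in N, time in s.
With the tool pointing down it reaches from about 0.35 to 0.775 m from the base axis. Payload 7.3 kg.
Tool frame: the origin (TCP) lies at the very end of the fingers, on their centre line; the grasp point (between the pads) lies 19 mm behind it; z points along the fingers, y is the line along which they close (so a half turn about z gives the same grasp; the last joint's range is limited). The gripper opens to 92 mm and grips with 3 to 60 N. Pads are 19 mm wide; open, the fingers measure 130 mm over their backs; the gripper's body (75 mm by 190 mm) begins 47 mm behind the grasp point.
Start: joints at [-1.329, 0.342, 1.524, -0, 1.275, -0.146], TCP at [0.199, -0.486, 0.205] pointing down, gripper open.
Joint ranges: [-2.53, 2.53], [-0.77, 2.02], [0.04, 2.7], [-1, 4.14], [0.28, 2.66], [-3.11, 3.11]. Speed limits (rad/s): [2.57, 2.57, 3.14, 3.14, 3.14, 3.14].

INTERFACE

Orientations are given as [roll, pitch, yaw] about the fixed x, y, z axes, in that order (R = Rz(yaw) Ry(pitch) Rx(roll)).
In Python, from cell import observe, read_camera, get_calibration, hand_in, search_frame gives the robot as it stands.
- The arm moves only by the tool step_arm, never from a script. Its argument "commands" is a list of rows, each an object with "translation": the shift along the tool's x, y, z in mm, a list of three; "roll": the turn about the tool's z in rad. In form: [{"translation": [x, y, z], "roll": roll}, ...]. A call has 1 to 20 rows; each row shifts and turns the commanded pose from where the row before left it, along the tool's axes as they then stand; what a row does not reach is not made up. A row lasts 1/12 s, in which the tool goes at most 41.7 mm and 7.16 degrees, less where a joint would pass 70% of its speed; a pose out of reach is approached as far as the arm can. A call is refused whole if a number of a shift passes 41.7 or a number of a turn 0.125, either way. A call with a gripper value outside its range is refused whole. "fingers" is the opening, from 0 (shut) to 1 (fully open), set as the call begins (left out, the last holds). The fingers move at their own pace and stop on an object; "grip_force" is the grip in N (left out, the last holds). Time passes only in rows, so rows that do not move let the fingers close. It gives the time, the measured TCP pose, the force, the opening and the grip force at its end, in the units of the state.
- observe(): the state, without advancing time (a new reading comes with each control period).
- read_camera(name): name is "side" or "top"; returns the picture (420x560x3 uint8, red, green, blue); there is no depth.
- get_calibration(name): a dict with "camera_matrix" (3x3 intrinsics, pixels), "world_from_camera" (4x4, takes a point from camera to world coordinates). Camera axes: x right, y up, looking along -z (the intrinsics and any distortion apply to the point x, -y, -z); pixel columns grow to the right and rows downward; lengths in m; the calibration is good to about 2 mm. A picture is of the moment at which its call begins. get_calibration takes no time and is no camera call.
- hand_in(): hands the job in; it is judged then, once.
Trained networks look in the newest picture that a camera, given by its name, has taken for a name from the list of things; names that differ only in an ending like _2 or _b are one class to them, and where a whole thing is asked for, a point or a joint stands for the part that bears it (a point fixed in the world has none). Each returns a list of dicts, best first, with "confidence" (0 to 1); they miss things now and then, are a little off and sometimes report something else, mostly with a low value. They report only what shows in the picture. A call takes as long as a camera call. They do not tell look-alikes from the thing itself.
- search_frame(camera, name): "at" ([x, y, z] in m, in world coordinates, good to about 4 mm: the middle of the surface that is visible of it).
The state is a dict: "time": time; "qpos": joint angles; "qvel": joint speeds; "joint_efforts": joint torques, N m; "tool_pos": TCP position; "tool_rot": TCP orientation; "contact_force": force on the tool from outside, world axes, zero at the start; "torque": the same for the moment, N m; "opening": finger opening in m; "grip_force": force on a finger pad.
Only numpy, scipy, OpenCV 4.12 (cv2) and the standard library are available. Lean on these libraries where they do the work, as an engineer would, in place of code of your own. Each camera call takes 0.05 s, during which the arm holds its last target. There are 200 camera calls.

TASK

Put four of the loose torch parts on the welding bench away in the parts tray: stand each one upright, as it stands now, on the floor of the grey box that already holds two of exactly its kind. Two look-alikes, the extra-long pink cup and the short black button cap, have no box: leave them standing where they are.

Things in the scene. Friction and masses are not known exactly. Their poses are not given: they have to be found in the camera images.
- wide_cup: Wide pink alumina gas cup, hollow, mouth up: foot 26 mm diameter for the lowest 12 mm, flaring to 34 mm diameter from 20 mm up to its top at 50 mm; bore in the mouth 28 mm. Origin: centre of its underside; z up along its axis. It stands upright on the bench (z = 0) on its underside; round, so its yaw means nothing. Loose; about 45 g.
- slim_cup: Slim pink alumina gas cup, the ordinary short pattern, mouth up: collar 22 mm diameter for the lowest 15 mm, then tapering from 18 to 16 mm diameter at its top, 48 mm high. Origin: centre of its underside; z up along its axis. It stands upright on the bench (z = 0) on its underside; round, so its yaw means nothing. Loose; about 22 g.
- gas_lens: Brass gas-lens body standing head down: round head 24 mm diameter for the lowest 13 mm, then a straight threaded stem 13 mm diameter up to its top at 49 mm. Origin: centre of its underside; z up along its axis. It stands upright on the bench (z = 0) on its underside; round, so its yaw means nothing. Loose; about 45 g.
- back_cap: Black plastic torch back cap of the tall pattern: ribbed collar 21 mm diameter for the lowest 12 mm, then a stem 16 mm diameter with rounded end, 53 mm high in all. Origin: centre of its underside; z up along its axis. It stands upright on the bench (z = 0) on its underside; round, so its yaw means nothing. Loose; about 20 g.
- long_cup: LEAVE THIS ONE: slim pink alumina gas cup of the extra-long pattern, like the slim cup but 76 mm high (collar 22 mm, mouth 16 mm diameter). No box holds its kind. Origin: centre of its underside; z up along its axis. It stands upright on the bench (z = 0) on its underside; round, so its yaw means nothing. Loose; about 32 g.
- button_cap: LEAVE THIS ONE: short black plastic button back cap, mushroom shape, 18 mm diameter foot, 26 mm diameter head, only 25 mm high. No box holds its kind. Origin: centre of its underside; z up along its axis. It stands upright on the bench (z = 0) on its underside; round, so its yaw means nothing. Loose; about 18 g.
- box_wide_cup: Grey open inset box with two wide pink alumina cups (34 mm diameter, 50 mm high) fixed side by side at its far end (centres x +40, y -17 and +17 mm). Fixed; 124 (x) by 74 (y) by 20 mm high, walls and floor 2.5 mm. Origin: centre of its underside; x points away from the robot to the stock, z up. Empty floor: x -59 to +22 mm. Four boxes, random order, side by side (76 mm) in one fixed plywood tray, 144 by 324 mm, rim 28 mm high.
- box_slim_cup: Grey open inset box with two slim pink alumina cups (16 mm mouth, 48 mm high) fixed side by side at its far end (centres x +40, y -17 and +17 mm). Fixed; 124 (x) by 74 (y) by 20 mm high, walls and floor 2.5 mm. Origin: centre of its underside; x points away from the robot to the stock, z up. Empty floor: x -59 to +22 mm. Four boxes, random order, side by side (76 mm) in one fixed plywood tray, 144 by 324 mm, rim 28 mm high.
- box_gas_lens: Grey open inset box with two brass gas-lens bodies (head down, stem up, 49 mm high) fixed side by side at its far end (centres x +40, y -17 and +17 mm). Fixed; 124 (x) by 74 (y) by 20 mm high, walls and floor 2.5 mm. Origin: centre of its underside; x points away from the robot to the stock, z up. Empty floor: x -59 to +22 mm. Four boxes, random order, side by side (76 mm) in one fixed plywood tray, 144 by 324 mm, rim 28 mm high.
- box_back_cap: Grey open inset box with two tall black back caps (53 mm high) fixed side by side at its far end (centres x +40, y -17 and +17 mm). Fixed; 124 (x) by 74 (y) by 20 mm high, walls and floor 2.5 mm. Origin: centre of its underside; x points away from the robot to the stock, z up. Empty floor: x -59 to +22 mm. Four boxes, random order, side by side (76 mm) in one fixed plywood tray, 144 by 324 mm, rim 28 mm high.
There are look-alikes about, which are no part of the job. Leave any purple look-alike of the gas_lens alone.

How it is judged:
At the end, for the whole second after the job is handed in: The wide cup, slim cup, gas-lens body and tall back cap each stand upright (within about 7 degrees) on the floor of the box with two of their own kind, clear inside its walls, released and at rest; the extra-long cup and the button cap still stand upright within 15 mm of where they were (x of wide_cup in the frame of box_wide_cup between -0.058 and 0.03 m and y of wide_cup in the frame of box_wide_cup between -0.033 and 0.033 m and z of wide_cup in the frame of box_wide_cup between -0.001 and 0.007 m and angle between each of wide_cup, slim_cup, gas_lens, back_cap, long_cup, button_cap's own z axis and vertical below 0.12 rad and linear speed of each of wide_cup, slim_cup, gas_lens, back_cap below 0.02 m/s and contact force between each of wide_cup, slim_cup, gas_lens, back_cap and the fingers below 0.05 N and x of slim_cup in the frame of box_slim_cup between -0.058 and 0.03 m and y of slim_cup in the frame of box_slim_cup between -0.033 and 0.033 m and z of slim_cup in the frame of box_slim_cup between -0.001 and 0.007 m and x of gas_lens in the frame of box_gas_lens between -0.058 and 0.03 m and y of gas_lens in the frame of box_gas_lens between -0.033 and 0.033 m and z of gas_lens in the frame of box_gas_lens between -0.001 and 0.007 m and x of back_cap in the frame of box_back_cap between -0.058 and 0.03 m and y of back_cap in the frame of box_back_cap between -0.033 and 0.033 m and z of back_cap in the frame of box_back_cap between -0.001 and 0.007 m and distance of each of long_cup, button_cap from where it was at the start of the episode below 0.015 m); the robot touches nothing.
It fails at once if the extra-long cup is moved from its place (30 mm) or knocked over (distance of long_cup from where it was at the start of the episode above 0.03 m or angle between long_cup's own z axis and vertical above 0.6 rad).
It fails at once if the button cap is moved from its place (30 mm) or knocked over (distance of button_cap from where it was at the start of the episode above 0.03 m or angle between button_cap's own z axis and vertical above 0.6 rad).
It also fails if it takes over 106 s, if anything falls off the work surface, if the arm or the gripper's body presses on something with over 40 N, if the wrist force passes 120 N, or if a joint passes its speed limit or range.

## Working session

There is one attempt and no reset: what is moved stays moved. The work goes in short steps, Python scripts to look and compute and a tool call to move; the robot and the scene stay as the last step left them, time stands still between calls to the robot, and variables do not carry over. Pictures are saved under pics/ and viewed, at most 14 in all, crops included, and the job is handed in when it is done.

Besides the shell and the picture viewer there is one more tool, called after ">>>" by a JSON object that holds its "op" and its "data". step_arm: Moves the arm, as the interface text tells. Its arguments: {"type":"object","properties":{"commands":{"type":"array"},"fingers":{"type":"number"},"grip_force":{"type":"number"}},"required":["commands"]}

```bash
mkdir -p pics; python3 - <<'E'
from cell import *
import cv2, numpy as np
for c in ("top","side"):
    im=read_camera(c); cv2.imwrite(f"pics/{c}0.png",im[:,:,::-1])
    K=get_calibration(c); print(c,np.round(K["camera_matrix"],1).tolist(),np.round(K["world_from_camera"],3).tolist())
    for n in "wide_cup slim_cup gas_lens back_cap long_cup button_cap box_wide_cup box_slim_cup box_gas_lens box_back_cap".split():
        print(n,[(np.round(d["at"],3).tolist(),round(d["confidence"],2)) for d in search_frame(c,n)])
s=observe();print(s["time"],s["tool_pos"],s["tool_rot"],s["opening"])
E
```

```text
top [[489.6, 0.0, 277.5], [0.0, 489.6, 202.8], [0.0, 0.0, 1.0]] [[0.027, 0.991, -0.132, 0.365], [-1.0, 0.026, -0.011, -0.026], [-0.008, 0.132, 0.991, 1.32], [0.0, 0.0, 0.0, 1.0]]
wide_cup [([0.439, 0.215, 0.027], 0.43)]
slim_cup [([0.428, -0.208, 0.021], 0.65)]
gas_lens [([0.463, -0.045, 0.016], 0.62), ([0.414, -0.094, 0.016], 0.41)]
back_cap [([0.52, -0.377, 0.03], 0.6)]
long_cup [([0.536, 0.383, 0.046], 0.58)]
button_cap []
box_wide_cup [([0.643, 0.111, 0.004], 0.56)]
box_slim_cup [([0.636, -0.043, 0.009], 0.56)]
box_gas_lens [([0.632, -0.122, 0.009], 0.59), ([0.521, -0.379, 0.033], 0.59)]
box_back_cap [([0.644, 0.036, 0.008], 0.69)]
side [[393.5, 0.0, 282.1], [0.0, 393.5, 205.1], [0.0, 0.0, 1.0]] [[0.985, 0.1, -0.143, 0.432], [-0.175, 0.608, -0.774, -0.714], [0.01, 0.787, 0.617, 0.582], [0.0, 0.0, 0.0, 1.0]]
wide_cup [([0.44, 0.196, 0.033], 0.6)]
slim_cup [([0.427, -0.218, 0.028], 0.57)]
gas_lens [([0.463, -0.049, 0.017], 0.59), ([0.418, -0.102, 0.017], 0.48)]
back_cap [([0.519, -0.395, 0.024], 0.7)]
long_cup [([0.533, 0.375, 0.034], 0.72)]
button_cap []
box_wide_cup [([0.519, -0.398, 0.023], 0.73), ([0.653, 0.12, 0.025], 0.59), ([0.455, 0.096, 0.017], 0.43)]
box_slim_cup [([0.64, -0.031, 0.014], 0.89)]
box_gas_lens [([0.642, -0.107, 0.014], 0.87)]
box_back_cap [([0.643, 0.046, 0.018], 0.58)]
1.1 [ 0.19854246 -0.48603227  0.20504181] [3.14150283e+00 3.11883404e-05 3.87760710e-01] 0.0915998802361443
```

View pics/top0.png

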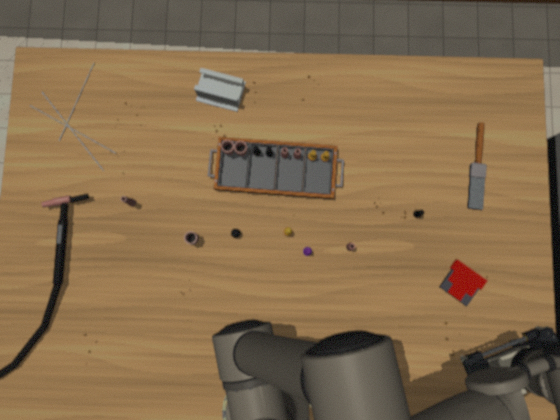

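View pics/side0.png

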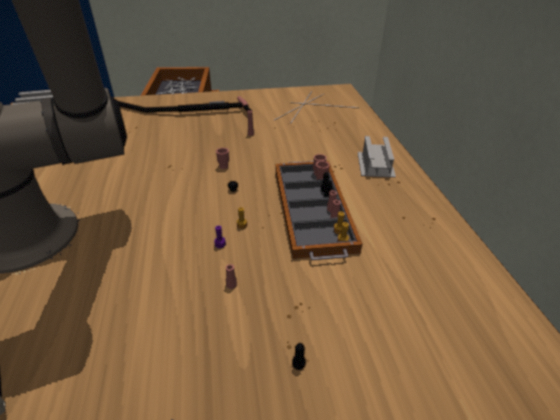

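Top view: wide cup (193,239), button cap (236,233), brass lens (289,232), purple decoy (308,251), slim cup (351,247), tall back cap (419,213), long cup (129,201). The boxes, left to right, are wide, back cap, slim and lens. Next I'll overlay models on the images to refine these positions.

```bash
cat > h.py <<'E'
from cell import *
import cv2, numpy as np
P={"wide_cup":[(13,0),(13,12),(17,20),(17,50)],"slim_cup":[(11,0),(11,15),(9,15),(8,48)],"gas_lens":[(12,0),(12,13),(6.5,13),(6.5,49)],"back_cap":[(10.5,0),(10.5,12),(8,12),(8,49),(4,53)],"long_cup":[(11,0),(11,15),(9,15),(8,76)],"button_cap":[(9,0),(9,12),(13,14),(13,20),(8,25)]}
def proj(c,X):
    k=get_calibration(c);T=np.linalg.inv(k["world_from_camera"]);p=(T[:3,:3]@np.asarray(X,float).T).T+T[:3,3]
    p=p*[1,-1,-1];q=(k["camera_matrix"]@p.T).T;return q[:,:2]/q[:,2:]
def rings(n,x,y,z=0):
    a=np.linspace(0,2*np.pi,40);return [np.c_[x+r/1e3*np.cos(a),y+r/1e3*np.sin(a),np.full(40,z+h/1e3)] for r,h in P[n]]
def crop(c,im,ctr,curves,w=26,s=9):
    u,v=[int(round(t)) for t in ctr]; o=np.array([u-w/2,v-w/2]).astype(int)
    t=cv2.resize(im[o[1]:o[1]+w,o[0]:o[0]+w],None,fx=s,fy=s,interpolation=cv2.INTER_CUBIC)[:,:,::-1].copy()
    for q in curves: cv2.polylines(t,[np.int32(((q-o+.5)*s).round())],False,(0,255,0),1)
    return t
def montage(G,tag,w=26,s=9):
    rows=[]
    for c in ("top","side"):
        im=read_camera(c); rows.append(np.hstack([crop(c,im,proj(c,[[*xy[:2],.025]])[0],[proj(c,r) for r in rings(n,*xy)],w,s) for n,xy in G.items()]))
    cv2.imwrite(tag,np.vstack(rows))
E
python3 - <<'E'
from h import *
G={"wide_cup":(.442,.213),"slim_cup":(.428,-.209),"gas_lens":(.463,-.043),"back_cap":(.522,-.382)}
montage(G,"pics/m1.png",22,9)
# tray: overlay stock models, boxes from centres
for c in ("top","side"):
    im=read_camera(c); q=proj(c,[[.63,0,.02]])[0]
    o=(int(q[0])-70,int(q[1])-60); cv2.imwrite(f"pics/t_{c}.png",cv2.resize(im[o[1]:o[1]+120,o[0]:o[0]+140],None,fx=4,fy=4,interpolation=cv2.INTER_CUBIC)[:,:,::-1]); print(c,o)
cv2.imwrite("pics/t.png",np.hstack([cv2.imread("pics/t_top.png")[:,:],cv2.imread("pics/t_side.png")])[:, :][:480])
a=cv2.imread("pics/t.png");print(a.shape)
cv2.imwrite("pics/t.png",cv2.resize(a,(800,343)))
E
```

```text
top (204, 109)
side (239, 140)
(480, 1120, 3)
```

View pics/m1.png

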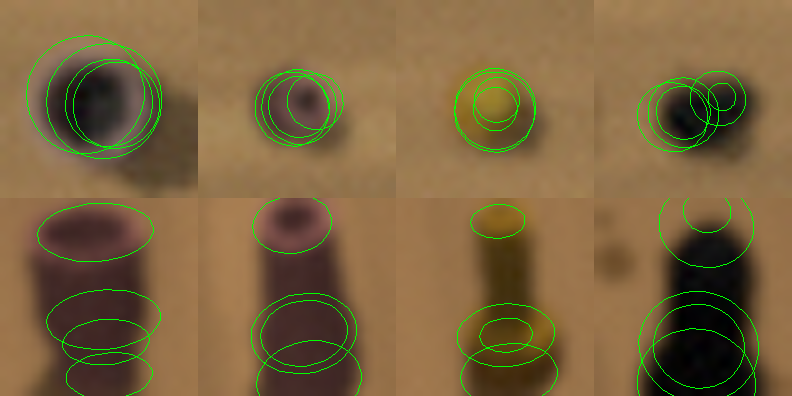

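View pics/t_top.png

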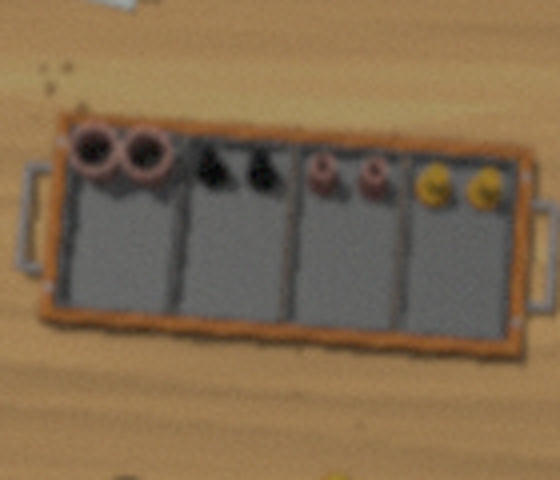

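```bash
cat >> h.py <<'E'
def back(c,uv,z):
    k=get_calibration(c);M=k["world_from_camera"];uv=np.atleast_2d(uv)
    d=(np.linalg.inv(k["camera_matrix"])@np.c_[uv,np.ones(len(uv))].T).T*[1,-1,-1]
    d=d@M[:3,:3].T; return M[:3,3]+d*((z-M[2,3])/d[:,2])[:,None]
def tray(x,y,yaw,X):
    c,s=np.cos(yaw),np.sin(yaw);X=np.asarray(X,float);return np.c_[x+c*X[:,0]-s*X[:,1],y+s*X[:,0]+c*X[:,1],X[:,2]]
def trayshow(x,y,yaw,tag,zf=.0):
    for c,o in (("top",(204,109)),("side",(239,140))):
        im=read_camera(c);L=[]
        for i,n in enumerate(["wide_cup","back_cap","slim_cup","gas_lens"]):
            yb=.114-.076*i
            L.append(np.array([[a,yb+b,.02+zf] for a,b in ((-.062,-.037),(.062,-.037),(.062,.037),(-.062,.037),(-.062,-.037))]))
            for b in (-.017,.017): L+= [rings(n,.04,yb+b,.0025+zf)[-1]]
        L.append(np.array([[a,b,.028] for a,b in ((-.072,-.162),(.072,-.162),(.072,.162),(-.072,.162),(-.072,-.162))]))
        t=cv2.resize(im[o[1]:o[1]+120,o[0]:o[0]+140],None,fx=4,fy=4,interpolation=cv2.INTER_CUBIC)[:,:,::-1].copy()
        for X in L:
            q=proj(c,tray(x,y,yaw,X)); cv2.polylines(t,[np.int32(((q-o+.5)*4).round())],False,(0,255,0),1)
        cv2.imwrite(tag+c+".png",t)
E
python3 - <<'E'
from h import *
f=lambda p:(np.array(p)+.5)/4-.5+[204,109]
a=back("top",f([(95,148),(147,153),(435,183),(487,187)]),.052); print(a.round(4))
cor=back("top",f([(62,115),(533,150),(520,355),(42,318)]),.028);print(cor.round(4),cor.mean(0))
# stock line at tray x=+.04
d=a[:2].mean(0)-a[2:].mean(0); yaw=np.arctan2(-d[0],d[1]); m=a.mean(0); x,y=m[0]-.04*np.cos(yaw),m[1]-.04*np.sin(yaw); print(yaw,x,y)
trayshow(x,y,yaw,"pics/ts_")
E
```

```text
[[ 0.6842  0.1253  0.052 ]
 [ 0.6817  0.0906  0.052 ]
 [ 0.6662 -0.1008  0.052 ]
 [ 0.6643 -0.1352  0.052 ]]
[[ 0.7126  0.1515  0.028 ]
 [ 0.6963 -0.1679  0.028 ]
 [ 0.5562 -0.1608  0.028 ]
 [ 0.5729  0.1589  0.028 ]] [ 0.63450307 -0.00458907  0.028     ]
-0.0781478158589507 0.6342276447566595 -0.0018896414027739024
```

View pics/ts_top.png

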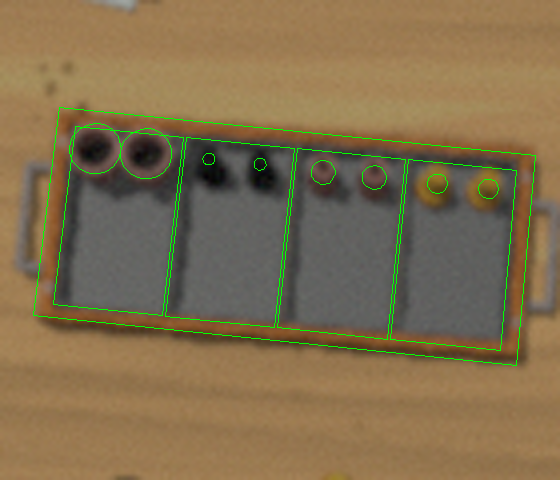

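View pics/ts_side.png

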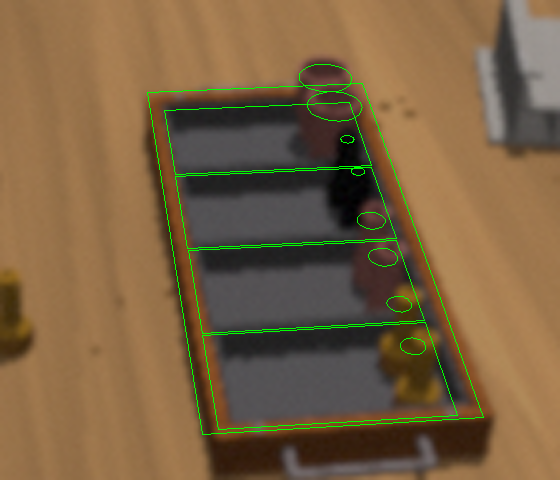

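Overlay agrees with the tray to a few mm (yaw about -0.07); the order of boxes is wide, back cap, slim, lens from +y to -y. Start by turning the tool to yaw -0.07.

```bash
cat >> h.py <<'E'
from scipy.spatial.transform import Rotation as Ro
def go(*targets):
    s=observe();p=np.array(s["tool_pos"]);R=Ro.from_euler("xyz",s["tool_rot"]).as_matrix()
    print("t",round(s["time"],2),p.round(4),np.round(s["tool_rot"],3),"F",np.round(s["contact_force"],1),"open",round(s["opening"],4),"grip",round(s["grip_force"],1))
    for t in targets:
        d=R.T@(np.array(t)-p)*1e3;n=int(np.ceil(np.abs(d).max()/38));print(t,"total",d.round(1),"n",n,"row",(d/n).round(1));p=np.array(t)
E
echo ok
```

```text
ok
```

>>> {"op": "step_arm", "data": {"commands": [{"translation": [0, 0, 0], "roll": 0.115}, {"translation": [0, 0, 0], "roll": 0.115}, {"translation": [0, 0, 0], "roll": 0.115}, {"translation": [0, 0, 0], "roll": 0.113}, {"translation": [0, 0, 0], "roll": 0}], "fingers": 1, "grip_force": 12}}

```text
time: 1.82
tool_pos: [0.1986, -0.486, 0.205]
tool_rot: [3.141, -0.0, -0.074]
contact_force: [0.4, -0.5, -0.5]
opening: 0.092
grip_force: 0.0
```

```bash
python3 -c "
from h import *
go((.523,-.3855,.205),(.523,-.3855,.024),(.523,-.3855,.16),(.6172,.0363,.16),(.6172,.0363,.04))"
```

```text
t 1.82 [ 0.1986 -0.486   0.205 ] [ 3.141 -0.    -0.074] F [ 0.4 -0.5 -0.5] open 0.092 grip 0.0
(0.523, -0.3855, 0.205) total [ 316.1 -124.3    0. ] n 9 row [ 35.1 -13.8   0. ]
(0.523, -0.3855, 0.024) total [ -0.  -0. 181.] n 5 row [-0.  -0.  36.2]
(0.523, -0.3855, 0.16) total [   0.    0. -136.] n 4 row [  0.   0. -34.]
(0.6172, 0.0363, 0.16) total [  62.7 -427.6   -0. ] n 12 row [  5.2 -35.6  -0. ]
(0.6172, 0.0363, 0.04) total [ -0.  -0. 120.] n 4 row [-0. -0. 30.]
```

>>> {"op": "step_arm", "data": {"commands": [{"translation": [35.1, -13.8, 0], "roll": 0}, {"translation": [35.1, -13.8, 0], "roll": 0}, {"translation": [35.1, -13.8, 0], "roll": 0}, {"translation": [35.1, -13.8, 0], "roll": 0}, {"translation": [35.1, -13.8, 0], "roll": 0}, {"translation": [35.1, -13.8, 0], "roll": 0}, {"translation": [35.1, -13.8, 0], "roll": 0}, {"translation": [35.1, -13.8, 0], "roll": 0}, {"translation": [35.3, -13.9, 0], "roll": 0}, {"translation": [0, 0, 35], "roll": 0}, {"translation": [0, 0, 35], "roll": 0}, {"translation": [0, 0, 35], "roll": 0}, {"translation": [0, 0, 0], "roll": 0}, {"translation": [0, 0, 0], "roll": 0}]}}

```text
time: 2.98
tool_pos: [0.5218, -0.3835, 0.0987]
tool_rot: [-3.139, 0.003, -0.068]
contact_force: [0.9, 0.1, 0.7]
opening: 0.0919
grip_force: 0.0
```

```bash
python3 - <<'E'
from h import *
go((.523,-.3855,.024))
G={"back_cap":(.523,-.3855),"gas_lens":(.4645,-.0415),"slim_cup":(.4285,-.207)}
montage(G,"pics/m2.png",26,9)
E
```

```text
t 2.98 [ 0.5218 -0.3835  0.0987] [-3.139e+00  3.000e-03 -6.800e-02] F [0.9 0.1 0.7] open 0.0919 grip 0.0
(0.523, -0.3855, 0.024) total [ 1.6  2.1 74.7] n 2 row [ 0.8  1.1 37.3]
```

View pics/m2.png

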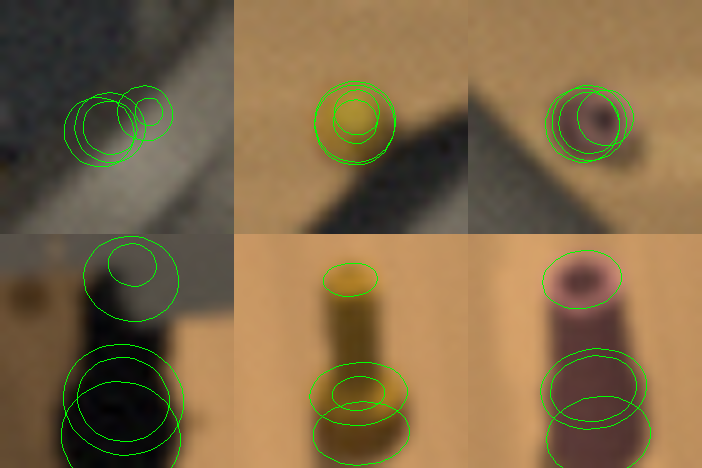

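Models match the parts well in both views. Descend and grip the back cap.

>>> {"op": "step_arm", "data": {"commands": [{"translation": [0.8, 1.5, 25], "roll": 0}, {"translation": [0.3, 0.5, 25], "roll": 0}, {"translation": [0, 0, 18], "roll": 0}, {"translation": [0, 0, 7], "roll": 0}, {"translation": [0, 0, 0], "roll": 0}, {"translation": [0, 0, 0], "roll": 0}]}}

```text
time: 3.58
tool_pos: [0.5245, -0.3874, 0.0272]
tool_rot: [3.139, -0.003, -0.07]
contact_force: [0.1, -0.1, 0.3]
opening: 0.0917
grip_force: 0.0
```

>>> {"op": "step_arm", "data": {"commands": [{"translation": [0, 0, 0], "roll": 0}, {"translation": [0, 0, 0], "roll": 0}, {"translation": [0, 0, 0], "roll": 0}, {"translation": [0, 0, 0], "roll": 0}, {"translation": [0, 0, 0], "roll": 0}, {"translation": [0, 0, 0], "roll": 0}, {"translation": [0, 0, 0], "roll": 0}, {"translation": [0, 0, 0], "roll": 0}, {"translation": [0, 0, 0], "roll": 0}, {"translation": [0, 0, 0], "roll": 0}], "fingers": 0}}

```text
time: 4.42
tool_pos: [0.5235, -0.3863, 0.025]
tool_rot: [3.142, 0.0, -0.07]
contact_force: [-0.8, -0.1, -0.5]
opening: 0.0296
grip_force: 0.0
```

>>> {"op": "step_arm", "data": {"commands": [{"translation": [0, 0, 0], "roll": 0}, {"translation": [0, 0, 0], "roll": 0}, {"translation": [0, 0, 0], "roll": 0}, {"translation": [0, 0, 0], "roll": 0}, {"translation": [0, 0, 0], "roll": 0}, {"translation": [0, 0, 0], "roll": 0}, {"translation": [0, 0, -10], "roll": 0}, {"translation": [0, 0, -25], "roll": 0}, {"translation": [0, 0, -33], "roll": 0}, {"translation": [0, 0, -33], "roll": 0}, {"translation": [0, 0, -34], "roll": 0}, {"translation": [0, 0, 0], "roll": 0}]}}

```text
time: 5.42
tool_pos: [0.5264, -0.3888, 0.1692]
tool_rot: [3.133, -0.011, -0.07]
contact_force: [1.3, -2.1, 0.7]
opening: 0.013
grip_force: 11.7
```

```bash
python3 - <<'E'
from h import *
go((.6172,.0363,.16),(.6172,.0363,.045))
E
```

```text
t 5.42 [ 0.5264 -0.3888  0.1692] [ 3.133 -0.011 -0.07 ] F [ 1.3 -2.1  0.7] open 0.013 grip 11.7
(0.6172, 0.0363, 0.16) total [  60.8 -430.5    6. ] n 12 row [  5.1 -35.9   0.5]
(0.6172, 0.0363, 0.045) total [ -1.3  -1.  115. ] n 4 row [-0.3 -0.3 28.7]
```

```bash
python3 - <<'E'
from h import *
s=observe();p=s["tool_pos"];go((.6172,.0363,.16),(.6172,.0363,.045))
im=read_camera("side");q=proj("side",[[p[0],p[1],p[2]]])[0];u,v=int(q[0]),int(q[1]);print(q)
cv2.imwrite("pics/g1.png",cv2.resize(im[v-40:v+40,u-40:u+40],None,fx=7,fy=7,interpolation=cv2.INTER_CUBIC)[:,:,::-1])
E
```

```text
t 5.42 [ 0.5264 -0.3888  0.1692] [ 3.133 -0.011 -0.07 ] F [ 1.3 -2.1  0.7] open 0.013 grip 11.7
(0.6172, 0.0363, 0.16) total [  60.8 -430.5    6. ] n 12 row [  5.1 -35.9   0.5]
(0.6172, 0.0363, 0.045) total [ -1.3  -1.  115. ] n 4 row [-0.3 -0.3 28.7]
[306.51646414 294.42331309]
```

View pics/g1.png

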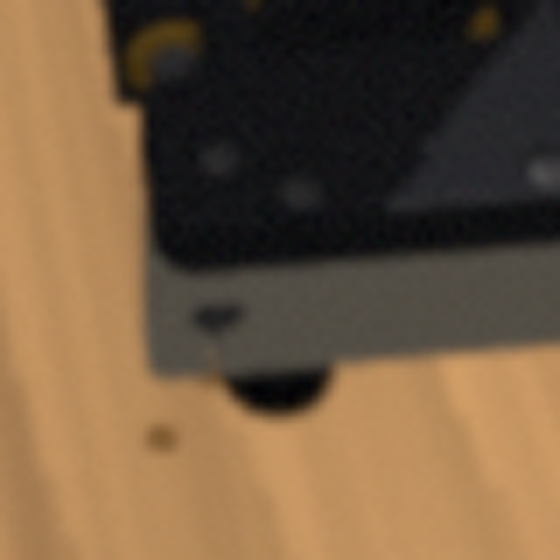

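Side crop: the cap hangs under the gripper, foot at (280,395), held. Carry it to its box.

>>> {"op": "step_arm", "data": {"commands": [{"translation": [5.1, -36, 0], "roll": 0}, {"translation": [5.1, -36, 0], "roll": 0}, {"translation": [5.1, -36, 0], "roll": 0}, {"translation": [5.1, -36, 0], "roll": 0}, {"translation": [5.1, -36, 0], "roll": 0}, {"translation": [5.1, -36, 0], "roll": 0}, {"translation": [5.1, -36, 0], "roll": 0}, {"translation": [5.1, -36, 0], "roll": 0}, {"translation": [5.1, -36, 0], "roll": 0}, {"translation": [5.1, -36, 0], "roll": 0}, {"translation": [5.1, -36, 0], "roll": 0}, {"translation": [5.1, -32, 0], "roll": 0}, {"translation": [0, 0, 0], "roll": 0}, {"translation": [0, 0, 0], "roll": 0}, {"translation": [0, 0, 0], "roll": 0}, {"translation": [0, 0, 0], "roll": 0}]}}

```text
time: 6.8
tool_pos: [0.6142, 0.0352, 0.1596]
tool_rot: [3.141, 0.001, -0.071]
contact_force: [0.5, -0.1, -0.2]
opening: 0.0131
grip_force: 11.7
```

```bash
python3 - <<'E'
from h import *
go((.6172,.0363,.09),(.6172,.0363,.045))
s=observe();p=s["tool_pos"]
im=read_camera("side");q=proj("side",[[p[0],p[1],p[2]-.05]])[0];u,v=int(q[0]),int(q[1]);print(q)
cv2.imwrite("pics/g2.png",cv2.resize(im[v-45:v+45,u-45:u+45],None,fx=6,fy=6,interpolation=cv2.INTER_CUBIC)[:,:,::-1])
E
```

```text
t 6.8 [0.6142 0.0352 0.1596] [ 3.141e+00  1.000e-03 -7.100e-02] F [ 0.5 -0.1 -0.2] open 0.0131 grip 11.7
(0.6172, 0.0363, 0.09) total [ 2.9 -1.3 69.6] n 2 row [ 1.5 -0.7 34.8]
(0.6172, 0.0363, 0.045) total [ 0. -0. 45.] n 2 row [ 0.  -0.  22.5]
[301.46852576 160.38304087]
```

View pics/g2.png

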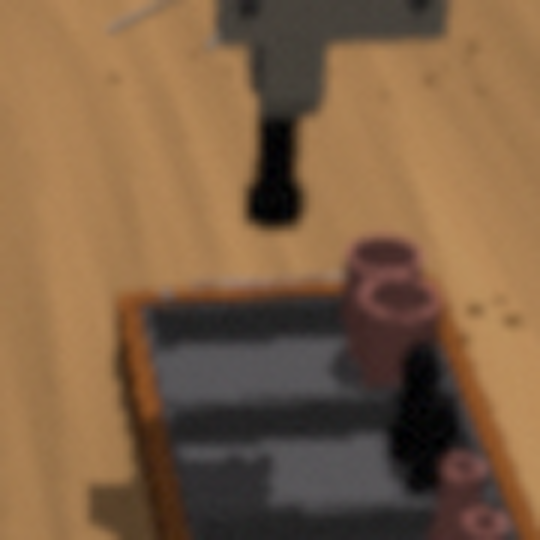

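Side crop: cap upright under the fingers, foot bottom at (273,225) ≈ 20–25 mm below TCP as expected. Lower it into the box.

>>> {"op": "step_arm", "data": {"commands": [{"translation": [2, -1, 30], "roll": 0}, {"translation": [1, 0, 30], "roll": 0}, {"translation": [0, 0, 30], "roll": 0}, {"translation": [0, 0, 22], "roll": 0}, {"translation": [0, 0, 0], "roll": 0}, {"translation": [0, 0, 0], "roll": 0}, {"translation": [0, 0, 0], "roll": 0}, {"translation": [0, 0, 0], "roll": 0}]}}

```text
time: 7.52
tool_pos: [0.6191, 0.0366, 0.0502]
tool_rot: [3.142, -0.004, -0.071]
contact_force: [0.1, 0.6, 0.5]
opening: 0.0132
grip_force: 11.7
```

>>> {"op": "step_arm", "data": {"commands": [{"translation": [0, 0, 6], "roll": 0}, {"translation": [0, 0, 6], "roll": 0}, {"translation": [0, 0, 2], "roll": 0}, {"translation": [0, 0, 0], "roll": 0}, {"translation": [0, 0, 0], "roll": 0}]}}

```text
time: 7.93
tool_pos: [0.6176, 0.0372, 0.0339]
tool_rot: [3.141, 0.0, -0.07]
contact_force: [-0.0, -0.1, 0.2]
opening: 0.0132
grip_force: 11.7
```

>>> {"op": "step_arm", "data": {"commands": [{"translation": [0, 0, 2], "roll": 0}, {"translation": [0, 0, 1], "roll": 0}, {"translation": [0, 0, 0], "roll": 0}, {"translation": [0, 0, 0], "roll": 0}]}}

```text
time: 8.27
tool_pos: [0.6191, 0.0368, 0.0329]
tool_rot: [3.141, -0.004, -0.07]
contact_force: [-0.6, -2.1, 9.5]
opening: 0.013
grip_force: 12.1
```

>>> {"op": "step_arm", "data": {"commands": [{"translation": [0, 0, 1], "roll": 0}, {"translation": [0, 0, 0], "roll": 0}, {"translation": [0, 0, 0], "roll": 0}, {"translation": [0, 0, 0], "roll": 0}]}}

```text
time: 8.6
tool_pos: [0.6196, 0.0367, 0.0326]
tool_rot: [3.141, -0.005, -0.07]
contact_force: [-1.2, -1.6, 11.6]
opening: 0.0131
grip_force: 12.1
```

>>> {"op": "step_arm", "data": {"commands": [{"translation": [0, 0, -1.5], "roll": 0}, {"translation": [0, 0, 0], "roll": 0}, {"translation": [0, 0, 0], "roll": 0}]}}

```text
time: 8.85
tool_pos: [0.6187, 0.0369, 0.0328]
tool_rot: [3.141, -0.003, -0.07]
contact_force: [-0.9, -0.4, 7.8]
opening: 0.0131
grip_force: 12.1
```

>>> {"op": "step_arm", "data": {"commands": [{"translation": [0, 0, 0], "roll": 0}, {"translation": [0, 0, 0], "roll": 0}, {"translation": [0, 0, 0], "roll": 0}, {"translation": [0, 0, 0], "roll": 0}, {"translation": [0, 0, 0], "roll": 0}, {"translation": [0, 0, 0], "roll": 0}, {"translation": [0, 0, -15], "roll": 0}, {"translation": [0, 0, -35], "roll": 0}, {"translation": [0, 0, -35], "roll": 0}, {"translation": [0, 0, -35], "roll": 0}, {"translation": [0, 0, 0], "roll": 0}, {"translation": [0, 0, 0], "roll": 0}], "fingers": 0.45}}

```text
time: 9.85
tool_pos: [0.619, 0.0372, 0.1539]
tool_rot: [3.142, -0.005, -0.07]
contact_force: [-0.3, -0.1, -1.2]
opening: 0.0413
grip_force: 0.0
```

```bash
python3 - <<'E'
from h import *
go((.4645,-.0415,.15),(.4645,-.0415,.09),(.4645,-.0415,.022),(.4645,-.0415,.16),(.6066,-.1153,.16),(.6066,-.1153,.05))
E
```

```text
t 9.85 [0.619  0.0372 0.1539] [ 3.142 -0.005 -0.07 ] F [-0.3 -0.1 -1.2] open 0.0413 grip 0.0
(0.4645, -0.0415, 0.15) total [-148.6   89.3    3.2] n 4 row [-37.2  22.3   0.8]
(0.4645, -0.0415, 0.09) total [-0.3 -0.  60. ] n 2 row [-0.2 -0.  30. ]
(0.4645, -0.0415, 0.022) total [-0.3 -0.  68. ] n 2 row [-0.2 -0.  34. ]
(0.4645, -0.0415, 0.16) total [   0.7    0.  -138. ] n 4 row [  0.2   0.  -34.5]
(0.6066, -0.1153, 0.16) total [146.9  63.7   0.8] n 4 row [36.7 15.9  0.2]
(0.6066, -0.1153, 0.05) total [ -0.6  -0.  110. ] n 3 row [-0.2 -0.  36.7]
```

>>> {"op": "step_arm", "data": {"commands": [{"translation": [-30, 18, 0], "roll": 0}, {"translation": [-30, 18, 0], "roll": 0}, {"translation": [-30, 18, 0], "roll": 0}, {"translation": [-30, 18, 0], "roll": 0}, {"translation": [-28.6, 17.3, 0], "roll": 0}, {"translation": [0, 0, 30], "roll": 0}, {"translation": [0, 0, 30], "roll": 0}, {"translation": [0, 0, 0], "roll": 0}, {"translation": [0, 0, 0], "roll": 0}, {"translation": [0, 0, 0], "roll": 0}, {"translation": [0, 0, 0], "roll": 0}], "fingers": 0.7}}

```text
time: 10.77
tool_pos: [0.4642, -0.0415, 0.0925]
tool_rot: [3.141, -0.002, -0.07]
contact_force: [-0.1, -0.5, 0.5]
opening: 0.0642
grip_force: 0.0
```

```bash
python3 - <<'E'
from h import *
go((.4645,-.0415,.021))
montage({"back_cap":(.619,.037,.0075)},"pics/b1.png",50,8)
E
```

```text
t 10.77 [ 0.4642 -0.0415  0.0925] [ 3.141e+00 -2.000e-03 -7.000e-02] F [-0.1 -0.5  0.5] open 0.0642 grip 0.0
(0.4645, -0.0415, 0.021) total [ 0.2 -0.1 71.5] n 2 row [ 0.1 -0.  35.7]
```

View pics/b1.png

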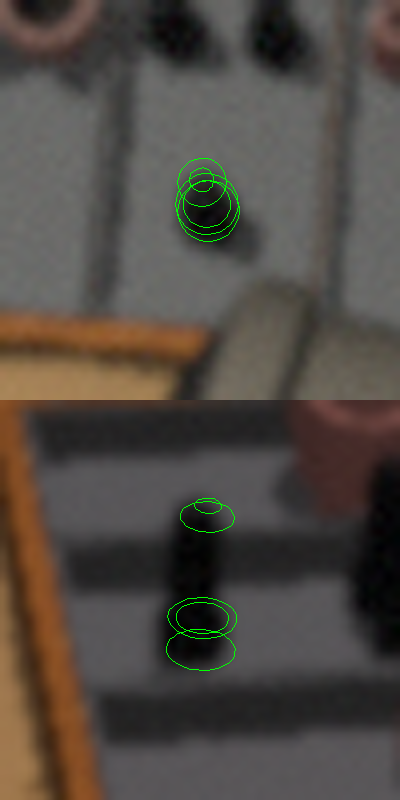

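Back cap stands upright on the floor of its box (foot at about (205,215) top crop). Now the gas lens.

>>> {"op": "step_arm", "data": {"commands": [{"translation": [0, 0, 30], "roll": 0}, {"translation": [0, 0, 25], "roll": 0}, {"translation": [0, 0, 13], "roll": 0}, {"translation": [0, 0, 4], "roll": 0}, {"translation": [0, 0, 0], "roll": 0}, {"translation": [0, 0, 0], "roll": 0}, {"translation": [0, 0, 0], "roll": 0}], "grip_force": 15}}

```text
time: 11.45
tool_pos: [0.4642, -0.0417, 0.0207]
tool_rot: [3.141, -0.002, -0.07]
contact_force: [0.6, -0.9, -0.4]
opening: 0.0644
grip_force: 0.0
```

>>> {"op": "step_arm", "data": {"commands": [{"translation": [0, 0, 0], "roll": 0}, {"translation": [0, 0, 0], "roll": 0}, {"translation": [0, 0, 0], "roll": 0}, {"translation": [0, 0, 0], "roll": 0}, {"translation": [0, 0, 0], "roll": 0}, {"translation": [0, 0, 0], "roll": 0}, {"translation": [0, 0, 0], "roll": 0}, {"translation": [0, 0, 0], "roll": 0}, {"translation": [0, 0, 0], "roll": 0}, {"translation": [0, 0, 0], "roll": 0}, {"translation": [0, 0, 0], "roll": 0}, {"translation": [0, 0, 0], "roll": 0}], "fingers": 0}}

```text
time: 12.45
tool_pos: [0.4632, -0.0415, 0.0195]
tool_rot: [3.141, 0.0, -0.07]
contact_force: [-1.5, -0.5, 0.1]
opening: 0.0117
grip_force: 15.0
```

>>> {"op": "step_arm", "data": {"commands": [{"translation": [0, 0, -15], "roll": 0}, {"translation": [0, 0, -30], "roll": 0}, {"translation": [0, 0, -35], "roll": 0}, {"translation": [0, 0, -35], "roll": 0}, {"translation": [0, 0, -25], "roll": 0}, {"translation": [30, 13, 0], "roll": 0}, {"translation": [30, 13, 0], "roll": 0}, {"translation": [30, 13, 0], "roll": 0}, {"translation": [30, 13, 0], "roll": 0}, {"translation": [27, 11.5, 0], "roll": 0}, {"translation": [0, 0, 0], "roll": 0}, {"translation": [0, 0, 0], "roll": 0}, {"translation": [0, 0, 0], "roll": 0}, {"translation": [0, 0, 0], "roll": 0}, {"translation": [0, 0, 0], "roll": 0}]}}

```text
time: 13.7
tool_pos: [0.6046, -0.1146, 0.1599]
tool_rot: [3.142, 0.0, -0.07]
contact_force: [-0.2, 0.3, -0.8]
opening: 0.0119
grip_force: 15.0
```

```bash
python3 - <<'E'
from h import *
go((.6066,-.1153,.04))
E
```

```text
t 13.7 [ 0.6046 -0.1146  0.1599] [ 3.142  0.    -0.07 ] F [-0.2  0.3 -0.8] open 0.0119 grip 15.0
(0.6066, -0.1153, 0.04) total [  2.1   0.6 119.9] n 4 row [ 0.5  0.1 30. ]
```

>>> {"op": "step_arm", "data": {"commands": [{"translation": [1, 0, 35], "roll": 0}, {"translation": [1, 0, 35], "roll": 0}, {"translation": [0, 0, 30], "roll": 0}, {"translation": [0, 0, 15], "roll": 0}, {"translation": [0, 0, 5], "roll": 0}, {"translation": [0, 0, 0], "roll": 0}, {"translation": [0, 0, 0], "roll": 0}, {"translation": [0, 0, 0], "roll": 0}]}}

```text
time: 14.37
tool_pos: [0.6085, -0.1155, 0.0415]
tool_rot: [3.141, -0.003, -0.07]
contact_force: [-0.0, 0.7, -1.1]
opening: 0.0118
grip_force: 15.0
```

>>> {"op": "step_arm", "data": {"commands": [{"translation": [0, 0, 4], "roll": 0}, {"translation": [0, 0, 4], "roll": 0}, {"translation": [0, 0, 2.5], "roll": 0}, {"translation": [0, 0, 0], "roll": 0}, {"translation": [0, 0, 0], "roll": 0}, {"translation": [0, 0, 0], "roll": 0}]}}

```text
time: 14.87
tool_pos: [0.6074, -0.1154, 0.029]
tool_rot: [3.142, -0.0, -0.07]
contact_force: [-0.2, -0.3, -0.3]
opening: 0.0117
grip_force: 15.0
```

>>> {"op": "step_arm", "data": {"commands": [{"translation": [0, 0, 1.5], "roll": 0}, {"translation": [0, 0, 0], "roll": 0}, {"translation": [0, 0, 0], "roll": 0}, {"translation": [0, 0, 0], "roll": 0}]}}

```text
time: 15.2
tool_pos: [0.6078, -0.1154, 0.028]
tool_rot: [3.141, -0.001, -0.07]
contact_force: [-0.2, 0.2, 3.3]
opening: 0.0123
grip_force: 15.0
```

>>> {"op": "step_arm", "data": {"commands": [{"translation": [0, 0, 1], "roll": 0}, {"translation": [0, 0, 0], "roll": 0}, {"translation": [0, 0, 0], "roll": 0}, {"translation": [0, 0, 0], "roll": 0}]}}

```text
time: 15.53
tool_pos: [0.608, -0.1155, 0.0279]
tool_rot: [3.141, -0.002, -0.07]
contact_force: [-2.4, 0.5, 9.1]
opening: 0.0119
grip_force: 15.0
```

>>> {"op": "step_arm", "data": {"commands": [{"translation": [0, 0, -1.5], "roll": 0}, {"translation": [0, 0, 0], "roll": 0}, {"translation": [0, 0, 0], "roll": 0}]}}

```text
time: 15.78
tool_pos: [0.6073, -0.1152, 0.0279]
tool_rot: [-3.142, 0.0, -0.07]
contact_force: [-0.3, 0.1, 1.6]
opening: 0.0122
grip_force: 15.0
```

>>> {"op": "step_arm", "data": {"commands": [{"translation": [0, 0, 0], "roll": 0}, {"translation": [0, 0, 0], "roll": 0}, {"translation": [0, 0, 0], "roll": 0}, {"translation": [0, 0, 0], "roll": 0}, {"translation": [0, 0, 0], "roll": 0}, {"translation": [0, 0, -15], "roll": 0}, {"translation": [0, 0, -35], "roll": 0}, {"translation": [0, 0, -35], "roll": 0}, {"translation": [0, 0, -35], "roll": 0}, {"translation": [0, 0, 0], "roll": 0}, {"translation": [0, 0, 0], "roll": 0}], "fingers": 0.32}}

```text
time: 16.7
tool_pos: [0.6087, -0.1157, 0.1505]
tool_rot: [3.14, -0.005, -0.07]
contact_force: [-0.5, 0.1, -0.3]
opening: 0.0294
grip_force: 0.0
```

```bash
python3 - <<'E'
from h import *
go((.4285,-.207,.15),(.4285,-.207,.09),(.4285,-.207,.021),(.4285,-.207,.16),(.6119,-.0395,.16),(.6119,-.0395,.04))
E
```

```text
t 16.7 [ 0.6087 -0.1157  0.1505] [ 3.14  -0.005 -0.07 ] F [-0.5  0.1 -0.3] open 0.0294 grip 0.0
(0.4285, -0.207, 0.15) total [-173.3  103.7   -0.2] n 5 row [-34.7  20.7  -0. ]
(0.4285, -0.207, 0.09) total [-0.3 -0.1 60. ] n 2 row [-0.2 -0.  30. ]
(0.4285, -0.207, 0.021) total [-0.4 -0.1 69. ] n 2 row [-0.2 -0.  34.5]
(0.4285, -0.207, 0.16) total [   0.7    0.2 -139. ] n 4 row [  0.2   0.  -34.7]
(0.6119, -0.0395, 0.16) total [ 171.2 -179.9    0.6] n 5 row [ 34.2 -36.    0.1]
(0.6119, -0.0395, 0.04) total [ -0.6  -0.2 120. ] n 4 row [-0.2 -0.  30. ]
```

>>> {"op": "step_arm", "data": {"commands": [{"translation": [-34.5, 20.7, 0], "roll": 0}, {"translation": [-34.5, 20.7, 0], "roll": 0}, {"translation": [-34.5, 20.7, 0], "roll": 0}, {"translation": [-34.5, 20.7, 0], "roll": 0}, {"translation": [-34.5, 20.7, 0], "roll": 0}, {"translation": [0, 0, 30], "roll": 0}, {"translation": [0, 0, 30], "roll": 0}, {"translation": [0, 0, 0], "roll": 0}, {"translation": [0, 0, 0], "roll": 0}, {"translation": [0, 0, 0], "roll": 0}, {"translation": [0, 0, 0], "roll": 0}, {"translation": [0, 0, 0], "roll": 0}], "fingers": 0.7}}

```text
time: 17.7
tool_pos: [0.429, -0.2066, 0.0891]
tool_rot: [3.14, -0.002, -0.069]
contact_force: [0.1, 0.0, 0.6]
opening: 0.0641
grip_force: 0.0
```

```bash
python3 - <<'E'
from h import *
go((.4285,-.207,.021))
E
```

```text
t 17.7 [ 0.429  -0.2066  0.0891] [ 3.14e+00 -2.00e-03 -6.90e-02] F [0.1 0.  0.6] open 0.0641 grip 0.0
(0.4285, -0.207, 0.021) total [-0.6  0.3 68.1] n 2 row [-0.3  0.2 34. ]
```

>>> {"op": "step_arm", "data": {"commands": [{"translation": [0, 0, 30], "roll": 0}, {"translation": [0, 0, 22], "roll": 0}, {"translation": [0, 0, 12], "roll": 0}, {"translation": [0, 0, 4], "roll": 0}, {"translation": [0, 0, 0], "roll": 0}, {"translation": [0, 0, 0], "roll": 0}, {"translation": [0, 0, 0], "roll": 0}]}}

```text
time: 18.28
tool_pos: [0.4289, -0.2069, 0.0212]
tool_rot: [3.14, -0.002, -0.07]
contact_force: [0.4, -0.1, 0.1]
opening: 0.064
grip_force: 0.0
```

>>> {"op": "step_arm", "data": {"commands": [{"translation": [0, 0, 0], "roll": 0}, {"translation": [0, 0, 0], "roll": 0}, {"translation": [0, 0, 0], "roll": 0}, {"translation": [0, 0, 0], "roll": 0}, {"translation": [0, 0, 0], "roll": 0}, {"translation": [0, 0, 0], "roll": 0}, {"translation": [0, 0, 0], "roll": 0}, {"translation": [0, 0, 0], "roll": 0}, {"translation": [0, 0, 0], "roll": 0}, {"translation": [0, 0, 0], "roll": 0}, {"translation": [0, 0, 0], "roll": 0}, {"translation": [0, 0, 0], "roll": 0}], "fingers": 0}}

```text
time: 19.28
tool_pos: [0.428, -0.2064, 0.02]
tool_rot: [3.142, -0.0, -0.07]
contact_force: [-1.0, 0.2, 0.1]
opening: 0.0161
grip_force: 15.0
```

>>> {"op": "step_arm", "data": {"commands": [{"translation": [0, 0, -15], "roll": 0}, {"translation": [0, 0, -30], "roll": 0}, {"translation": [0, 0, -35], "roll": 0}, {"translation": [0, 0, -35], "roll": 0}, {"translation": [0, 0, -25], "roll": 0}, {"translation": [24.5, -25.6, 0], "roll": 0}, {"translation": [24.5, -25.6, 0], "roll": 0}, {"translation": [24.5, -25.6, 0], "roll": 0}, {"translation": [24.5, -25.6, 0], "roll": 0}, {"translation": [24.5, -25.6, 0], "roll": 0}, {"translation": [24.5, -25.6, 0], "roll": 0}, {"translation": [24.5, -25.6, 0], "roll": 0}, {"translation": [0, 0, 0], "roll": 0}, {"translation": [0, 0, 0], "roll": 0}, {"translation": [0, 0, 0], "roll": 0}, {"translation": [0, 0, 0], "roll": 0}, {"translation": [0, 0, 0], "roll": 0}]}}

```text
time: 20.7
tool_pos: [0.611, -0.0407, 0.1602]
tool_rot: [3.141, 0.0, -0.072]
contact_force: [-0.2, -0.3, -0.4]
opening: 0.0161
grip_force: 15.0
```

>>> {"op": "step_arm", "data": {"commands": [{"translation": [0, 0, 35], "roll": 0}, {"translation": [0, 0, 35], "roll": 0}, {"translation": [0, 0, 30], "roll": 0}, {"translation": [0, 0, 15], "roll": 0}, {"translation": [0, 0, 5], "roll": 0}, {"translation": [0, 0, 0], "roll": 0}, {"translation": [0, 0, 0], "roll": 0}, {"translation": [0, 0, 0], "roll": 0}]}}

```text
time: 21.37
tool_pos: [0.6128, -0.0402, 0.0419]
tool_rot: [3.141, -0.003, -0.071]
contact_force: [0.9, 0.2, 0.0]
opening: 0.0158
grip_force: 15.0
```

>>> {"op": "step_arm", "data": {"commands": [{"translation": [0, 0, 4], "roll": 0}, {"translation": [0, 0, 4], "roll": 0}, {"translation": [0, 0, 3], "roll": 0}, {"translation": [0, 0, 0], "roll": 0}, {"translation": [0, 0, 0], "roll": 0}, {"translation": [0, 0, 0], "roll": 0}]}}

```text
time: 21.87
tool_pos: [0.6117, -0.0397, 0.029]
tool_rot: [3.142, 0.0, -0.07]
contact_force: [0.1, 1.0, -0.5]
opening: 0.016
grip_force: 15.0
```

>>> {"op": "step_arm", "data": {"commands": [{"translation": [0, 0, 1.5], "roll": 0}, {"translation": [0, 0, 0], "roll": 0}, {"translation": [0, 0, 0], "roll": 0}, {"translation": [0, 0, 0], "roll": 0}]}}

```text
time: 22.2
tool_pos: [0.6123, -0.0399, 0.0283]
tool_rot: [3.141, -0.002, -0.07]
contact_force: [-0.2, 0.0, 5.4]
opening: 0.0163
grip_force: 15.0
```

>>> {"op": "step_arm", "data": {"commands": [{"translation": [0, 0, 0], "roll": 0}, {"translation": [0, 0, 0], "roll": 0}, {"translation": [0, 0, 0], "roll": 0}, {"translation": [0, 0, 0], "roll": 0}, {"translation": [0, 0, 0], "roll": 0}, {"translation": [0, 0, -15], "roll": 0}, {"translation": [0, 0, -35], "roll": 0}, {"translation": [0, 0, -35], "roll": 0}, {"translation": [0, 0, -35], "roll": 0}, {"translation": [0, 0, 0], "roll": 0}, {"translation": [0, 0, 0], "roll": 0}], "fingers": 0.36}}

```text
time: 23.12
tool_pos: [0.6129, -0.0399, 0.1499]
tool_rot: [3.141, -0.005, -0.07]
contact_force: [-0.3, 0.0, 0.1]
opening: 0.0333
grip_force: 0.0
```

>>> {"op": "step_arm", "data": {"commands": [{"translation": [-23.6, -29.7, 0], "roll": 0}, {"translation": [-23.6, -29.7, 0], "roll": 0}, {"translation": [-23.6, -29.7, 0], "roll": 0}, {"translation": [-23.6, -29.7, 0], "roll": 0}, {"translation": [-23.6, -29.7, 0], "roll": 0}, {"translation": [-23.6, -29.7, 0], "roll": 0}, {"translation": [-23.6, -29.7, 0], "roll": 0}, {"translation": [-23.6, -29.7, 0], "roll": 0}, {"translation": [0, 0, 30], "roll": 0}, {"translation": [0, 0, 25], "roll": 0}, {"translation": [0, 0, 0], "roll": 0}, {"translation": [0, 0, 0], "roll": 0}, {"translation": [0, 0, 0], "roll": 0}, {"translation": [0, 0, 0], "roll": 0}, {"translation": [0, 0, 0], "roll": 0}], "fingers": 0.9}}

```text
time: 24.37
tool_pos: [0.441, 0.2104, 0.0935]
tool_rot: [-3.141, -0.002, -0.071]
contact_force: [-0.8, -0.9, 0.4]
opening: 0.0826
grip_force: 0.0
```

```bash
python3 - <<'E'
from h import *
go((.4403,.2108,.024),(.4403,.2108,.16),(.6225,.1121,.16))
montage({"slim_cup":(.612,-.0395,.0075),"gas_lens":(.607,-.115,.0075)},"pics/b2.png",44,8)
E
```

```text
t 24.37 [0.441  0.2104 0.0935] [-3.141e+00 -2.000e-03 -7.100e-02] F [-0.8 -0.9  0.4] open 0.0826 grip 0.0
(0.4403, 0.2108, 0.024) total [-0.9 -0.3 69.5] n 2 row [-0.4 -0.2 34.8]
(0.4403, 0.2108, 0.16) total [ 3.00e-01 -1.00e-01 -1.36e+02] n 4 row [  0.1  -0.  -34. ]
(0.6225, 0.1121, 0.16) total [188.7  85.5   0.3] n 5 row [37.7 17.1  0.1]
```

View pics/b2.png

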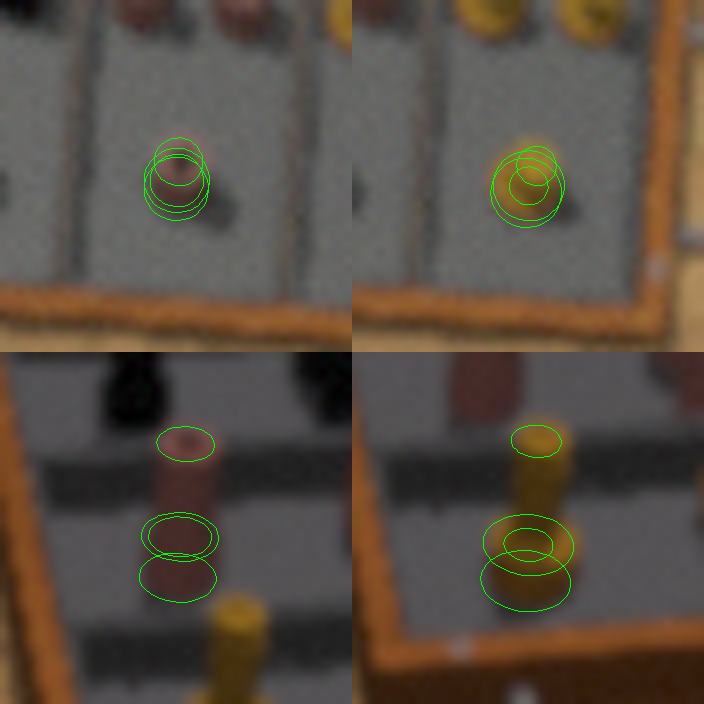

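Slim cup (178,180) and gas lens (528,185) stand upright, well inside their boxes. Now the wide cup.

>>> {"op": "step_arm", "data": {"commands": [{"translation": [0, 0, 30], "roll": 0}, {"translation": [0, 0, 22], "roll": 0}, {"translation": [0, 0, 12], "roll": 0}, {"translation": [0, 0, 5], "roll": 0}, {"translation": [0, 0, 0], "roll": 0}, {"translation": [0, 0, 0], "roll": 0}, {"translation": [0, 0, 0], "roll": 0}]}}

```text
time: 25.05
tool_pos: [0.4409, 0.2108, 0.0245]
tool_rot: [-3.141, -0.002, -0.07]
contact_force: [-0.5, 0.5, -0.5]
opening: 0.0826
grip_force: 0.0
```

>>> {"op": "step_arm", "data": {"commands": [{"translation": [0, 0, 0], "roll": 0}, {"translation": [0, 0, 0], "roll": 0}, {"translation": [0, 0, 0], "roll": 0}, {"translation": [0, 0, 0], "roll": 0}, {"translation": [0, 0, 0], "roll": 0}, {"translation": [0, 0, 0], "roll": 0}, {"translation": [0, 0, 0], "roll": 0}, {"translation": [0, 0, 0], "roll": 0}, {"translation": [0, 0, 0], "roll": 0}, {"translation": [0, 0, 0], "roll": 0}, {"translation": [0, 0, 0], "roll": 0}, {"translation": [0, 0, 0], "roll": 0}], "fingers": 0}}

```text
time: 26.05
tool_pos: [0.44, 0.2106, 0.0235]
tool_rot: [3.142, -0.0, -0.07]
contact_force: [-0.1, 0.6, -0.2]
opening: 0.0325
grip_force: 15.0
```

>>> {"op": "step_arm", "data": {"commands": [{"translation": [0, 0, -15], "roll": 0}, {"translation": [0, 0, -30], "roll": 0}, {"translation": [0, 0, -35], "roll": 0}, {"translation": [0, 0, -35], "roll": 0}, {"translation": [0, 0, -25], "roll": 0}, {"translation": [31.5, 14.9, 0], "roll": 0}, {"translation": [31.5, 14.9, 0], "roll": 0}, {"translation": [31.5, 14.9, 0], "roll": 0}, {"translation": [31.5, 14.9, 0], "roll": 0}, {"translation": [31.5, 14.9, 0], "roll": 0}, {"translation": [31.5, 14.9, 0], "roll": 0}, {"translation": [0, 0, 0], "roll": 0}, {"translation": [0, 0, 0], "roll": 0}, {"translation": [0, 0, 0], "roll": 0}, {"translation": [0, 0, 0], "roll": 0}, {"translation": [0, 0, 0], "roll": 0}]}}

```text
time: 27.38
tool_pos: [0.6214, 0.109, 0.1638]
tool_rot: [3.142, 0.0, -0.069]
contact_force: [0.1, 0.8, -0.4]
opening: 0.0326
grip_force: 15.0
```

>>> {"op": "step_arm", "data": {"commands": [{"translation": [0, 0, 35], "roll": 0}, {"translation": [0, 0, 35], "roll": 0}, {"translation": [0, 0, 30], "roll": 0}, {"translation": [0, 0, 15], "roll": 0}, {"translation": [0, 0, 4], "roll": 0}, {"translation": [0, 0, 0], "roll": 0}, {"translation": [0, 0, 0], "roll": 0}, {"translation": [0, 0, 0], "roll": 0}]}}

```text
time: 28.05
tool_pos: [0.6235, 0.1084, 0.0466]
tool_rot: [-3.141, -0.004, -0.07]
contact_force: [0.4, -0.1, -0.7]
opening: 0.0327
grip_force: 15.0
```

>>> {"op": "step_arm", "data": {"commands": [{"translation": [0, 0, 4], "roll": 0}, {"translation": [0, 0, 4], "roll": 0}, {"translation": [0, 0, 3], "roll": 0}, {"translation": [0, 0, 0], "roll": 0}, {"translation": [0, 0, 0], "roll": 0}, {"translation": [0, 0, 0], "roll": 0}]}}

```text
time: 28.55
tool_pos: [0.6223, 0.1081, 0.0335]
tool_rot: [3.141, -0.0, -0.07]
contact_force: [0.0, 0.8, -0.9]
opening: 0.0327
grip_force: 15.0
```

>>> {"op": "step_arm", "data": {"commands": [{"translation": [0, 0, 1.5], "roll": 0}, {"translation": [0, 0, 0.5], "roll": 0}, {"translation": [0, 0, 0], "roll": 0}, {"translation": [0, 0, 0], "roll": 0}]}}

```text
time: 28.88
tool_pos: [0.6226, 0.1081, 0.0319]
tool_rot: [-3.142, -0.001, -0.07]
contact_force: [0.0, -0.3, 1.8]
opening: 0.0327
grip_force: 15.0
```

Touching the floor; release gently, rise, and look.

>>> {"op": "step_arm", "data": {"commands": [{"translation": [0, 0, 0], "roll": 0}, {"translation": [0, 0, 0], "roll": 0}, {"translation": [0, 0, 0], "roll": 0}, {"translation": [0, 0, 0], "roll": 0}, {"translation": [0, 0, 0], "roll": 0}, {"translation": [0, 0, -8], "roll": 0}, {"translation": [0, 0, -20], "roll": 0}, {"translation": [0, 0, -35], "roll": 0}, {"translation": [0, 0, -35], "roll": 0}, {"translation": [0, 0, -35], "roll": 0}, {"translation": [-35, 0, 0], "roll": 0}, {"translation": [-35, 0, 0], "roll": 0}, {"translation": [-35, 0, 0], "roll": 0}, {"translation": [-35, 0, 0], "roll": 0}, {"translation": [-35, 0, 0], "roll": 0}, {"translation": [0, 0, 0], "roll": 0}, {"translation": [0, 0, 0], "roll": 0}, {"translation": [0, 0, 0], "roll": 0}], "fingers": 0.47}}

```text
time: 30.38
tool_pos: [0.4488, 0.1205, 0.1655]
tool_rot: [-3.141, -0.003, -0.07]
contact_force: [-0.7, 0.4, -0.3]
opening: 0.0431
grip_force: 0.0
```

```bash
python3 - <<'E'
from h import *
go()
a=[]
for c in ("top","side"):
    im=read_camera(c)
    q=proj(c,[[.6,.06,.03]])[0]; u,v=map(int,q); a.append(cv2.resize(im[max(0,v-75):v+75,max(0,u-100):u+100],(400,300) if 0 else (800,600),interpolation=cv2.INTER_CUBIC)[:,:,::-1])
cv2.imwrite("pics/f.png",cv2.resize(np.hstack(a),(800,300),interpolation=cv2.INTER_AREA))
E
```

```text
t 30.38 [0.4488 0.1205 0.1655] [-3.141e+00 -3.000e-03 -7.000e-02] F [-0.7  0.4 -0.3] open 0.0431 grip 0.0
```

View pics/f.png

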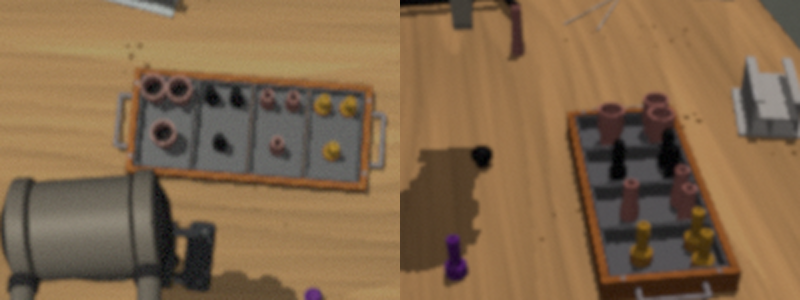

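All four parts stand upright in the right boxes, at (163,132), (220,142), (278,145) and (333,150) in the top view. The button cap and the long cup are untouched.

```bash
python3 -c "
from cell import *
print(hand_in())"
```

```text
the job is handed in; nothing more can be done
None
```

I put the wide cup, slim cup, gas lens and tall back cap upright in their own boxes, left the long cup and button cap where they stood, and handed the job in at about 30 s of the 106 s allowed; the hand-in gave no verdict.

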